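# Sort the loose sinkers and the jig off the rail plank

## Task

Tidy the loose tackle off the plank: put both coin sinkers (the flat lead discs) in the round dish, both bank sinkers (the six-sided lead bars) in the oblong dish, and the steel casting jig in the long empty compartment of the lure box. Each must end lying flat on the bottom, none on top of another; set them down rather than dropping them, since the dishes chip. Leave the reel and the forceps where they lie.

Things in the scene. Friction and masses are not known exactly. Their poses are not given: they have to be found in the camera images.
- coin_1: Coin sinker: dull-grey lead disc, 40 mm across, 12 mm thick, lying flat, with a low line tube raised 3 mm along one diameter of its upper face. About 170 g. Origin at the disc's centre, 6 mm above its underside; z is its axis, x runs along the tube. The two coins are alike. Starts on the plank, whose top is at z = 0.025 m.
- coin_2: Coin sinker: dull-grey lead disc, 40 mm across, 12 mm thick, lying flat, with a low line tube raised 3 mm along one diameter of its upper face. About 170 g. Origin at the disc's centre, 6 mm above its underside; z is its axis, x runs along the tube. The two coins are alike. Starts on the plank, whose top is at z = 0.025 m.
- bank_1: Bank sinker: dull-grey six-sided lead bar lying on a flat side, 70 mm long plus a small brass eye at +x. From x = -32 to +12 mm it is 24 mm across flats, 28 mm across the corners (which face sideways, 12 mm up), then tapers to the eye. About 220 g, balanced near x = -6 mm. Origin on its axis at half length, 12 mm up; x along the bar. The two are alike. Starts on the plank.
- bank_2: Bank sinker: dull-grey six-sided lead bar lying on a flat side, 70 mm long plus a small brass eye at +x. From x = -32 to +12 mm it is 24 mm across flats, 28 mm across the corners (which face sideways, 12 mm up), then tapers to the eye. About 220 g, balanced near x = -6 mm. Origin on its axis at half length, 12 mm up; x along the bar. The two are alike. Starts on the plank.
- jig: Casting jig, a fish-shaped metal lure without hook: bright steel, 90 mm long over its end rings, 20 mm wide and 12 mm thick in the middle 56 mm, narrower at the ends, a white-and-black eye on each side. About 140 g. Origin at its centre, 6 mm above its underside; x along it, z up. Starts flat on the plank.
- round_dish: Round white ceramic dish, open, held by a non-slip pad (fixed). 164 mm across the rim, 20 mm high; flat inner floor 134 mm across, 5 mm above the origin, then a sloping wall. Origin at the centre of the underside, on the plank. This dish, the oblong dish and the lure box swap places.
- oblong_dish: Oblong white ceramic dish, open, held by a non-slip pad (fixed). Outside 120 mm (x) by 190 mm (y), 20 mm high, upright walls 6 mm thick: 108 x 178 mm inside; inner floor 6 mm above the origin. Origin at the centre of the underside, on the plank; y is the long way.
- lure_box: Clear lure box, fixed, 129 (x) by 180 (y), 34 mm high. Origin: centre of underside, on the plank. Lid folded back, sloping from the +x rim to the plank at x = +192 mm. Empty long compartment on the -x side: x -61.5 to +24.5 mm (middle -18.5), y -87 to +87, floor 3 mm up. Beyond a divider 30 mm high, three small compartments hold floats, spoons and jig heads.
- reel: Black plastic fishing reel, loose, lying on its side near the back of the plank: 62 mm across, 91 mm high, crank on top reaching 47 mm from its axis. Origin: centre of its underside. Leave it alone. Farther back on the left (x above 0.77, y 0.25 to 0.47 m) an aluminium rod holder in a blue C-clamp stands up to 0.25 m high.
- forceps: Stainless forceps with two finger rings, loose, lying flat near the robot: 138 mm long (x, jaws at +x), 57 mm over the rings, 7 mm high. Origin near the middle of its length, on its underside. Leave it alone. Unlisted things (spool, sharpening stone, pliers, jar) lie clear of the work, at most 85 mm high.

How it is judged:
At the end, for the whole second after the job is handed in: Coin sinkers flat on the round dish's floor (centre at most 15 mm above its underside), bank sinkers on the oblong dish's floor (at most 24 mm), jig on the floor of the box's long compartment (at most 15 mm), all at rest; reel and forceps within 20 mm of their starting places (horizontal distance between each of coin_1, coin_2 and round_dish below 0.056 m and z of coin_1 in the frame of round_dish between 0 and 0.015 m and linear speed of each of coin_1, coin_2, bank_1, bank_2, jig below 0.02 m/s and z of coin_2 in the frame of round_dish between 0 and 0.015 m and x of bank_1 in the frame of oblong_dish between -0.054 and 0.054 m and y of bank_1 in the frame of oblong_dish between -0.089 and 0.089 m and z of bank_1 in the frame of oblong_dish between 0 and 0.024 m and x of bank_2 in the frame of oblong_dish between -0.054 and 0.054 m and y of bank_2 in the frame of oblong_dish between -0.089 and 0.089 m and z of bank_2 in the frame of oblong_dish between 0 and 0.024 m and x of jig in the frame of lure_box between -0.0615 and 0.0245 m and y of jig in the frame of lure_box between -0.087 and 0.087 m and z of jig in the frame of lure_box between 0 and 0.015 m and distance of each of reel, forceps from where it was at the start of the episode below 0.02 m); the robot touches nothing.
It fails at once if the reel is knocked or shifted by 20 mm or more (distance of reel from where it was at the start of the episode above 0.02 m).
It fails at once if the forceps is knocked or shifted by 20 mm or more (distance of forceps from where it was at the start of the episode above 0.02 m).
It fails at once if a piece is dropped or flung into its dish or box: it moves faster than 0.75 m/s (a free fall of about 30 mm) in the last 35 mm above the dish's or box's underside ((horizontal distance between coin_1 and round_dish below 0.1 m and z of coin_1 in the frame of round_dish below 0.035 m and linear speed of coin_1 above 0.75 m/s) or (horizontal distance between coin_2 and round_dish below 0.1 m and z of coin_2 in the frame of round_dish below 0.035 m and linear speed of coin_2 above 0.75 m/s) or (horizontal distance between bank_1 and oblong_dish below 0.1 m and z of bank_1 in the frame of oblong_dish below 0.035 m and linear speed of bank_1 above 0.75 m/s) or (horizontal distance between bank_2 and oblong_dish below 0.1 m and z of bank_2 in the frame of oblong_dish below 0.035 m and linear speed of bank_2 above 0.75 m/s) or (horizontal distance between jig and lure_box below 0.1 m and z of jig in the frame of lure_box below 0.035 m and linear speed of jig above 0.75 m/s)).
It also fails if it takes over 118 s, if anything falls off the work surface, if the arm or the gripper's body presses on something with over 40 N, if the wrist force passes 120 N, or if a joint passes its speed limit or range.

## Robot

A 7-joint arm with a two-finger parallel gripper is mounted at the origin on the work surface. World frame = base frame: x ahead of the robot, y to its left, z up, the work surface at z = 0. Lengths are in m, angles in rad, forces in N, time in s.
With the tool pointing down it reaches from about 0.35 to 0.9 m from the base axis. Payload 8.1 kg.
Tool frame: the origin (TCP) lies midway between the tips of the shut fingers; the grasp point (between the pads) lies 19 mm behind it; z points along the fingers, y is the line along which they close (so a half turn about z gives the same grasp; the last joint's range is limited). The gripper opens to 92 mm and grips with 3 to 60 N. Pads are 19 mm wide; open, the fingers measure 130 mm over their backs; the gripper's body (75 mm by 190 mm) begins 47 mm behind the grasp point.
Start: joints at [1.143, 0.434, 0.025, 1.573, -0.012, 1.134, -0.075], TCP at [0.199, -0.592, 0.227] pointing down, gripper open.
Joint ranges: [-2.62, 2.62], [-0.44, 2.09], [-1.27, 1.32], [0.08, 2.57], [-1.32, 4.46], [0.12, 2], [-2.74, 2.74]. Speed limits (rad/s): [2.22, 2.22, 3.01, 3.01, 3.14, 3.14, 3.14].

## Interface

Orientations are given as a rotation vector (axis times angle).
In Python, from cell import arm gives the robot as it stands.
- The arm moves only by the tool carry_out, never from a script. Its arguments are lists of equal length, an entry for each row: "claw": the finger opening in cm, from 0 to 9.18; "delta_pos": the shift along the tool's x, y, z in cm, a list of three; "angular": the turn, a rotation vector about the tool's x, y, z in rad, a list of three. In form: {"claw": [claw, ...], "delta_pos": [[dx, dy, dz], ...], "angular": [[ax, ay, az], ...]}. A call has 1 to 20 rows; each row shifts and turns the commanded pose from where the row before left it, along the tool's axes as they then stand; what a row does not reach is not made up. A row lasts 1/10 s, in which the tool goes at most 50 mm and 8.59 degrees, less where a joint would pass 70% of its speed; a pose out of reach is approached as far as the arm can. A call with a gripper value outside its range is refused whole. The fingers move at their own pace and stop on an object; "force" is the grip in N (left out, the last holds). Time passes only in rows, so rows that do not move let the fingers close. It gives the time, the measured TCP pose, the force, the opening and the grip force at its end, in the units of the state.
- arm.observe(): the state, without advancing time (a new reading comes with each control period).
- arm.get_image(name): name is "side" or "top" or "wrist"; returns a dict with "frame" (480x640x3 uint8, red, green, blue), "mtx" (3x3 intrinsics, pixels), "T" (4x4, takes a point from camera to world coordinates). Camera axes: x right, y down, z forward; pixel columns grow to the right and rows downward; lengths in m; the calibration is good to about 2 mm. The wrist camera is an equidistant fisheye: a pixel r from the principal point sees the ray r / f radians off the axis. A picture is of the moment at which its call begins. There is no depth.
- arm.sign_off(): hands the job in; it is judged then, once.
Trained networks look in a picture, given as the dict that the camera call returned (one of the last four; its "shot" number tells which), for a name from the list of things; names that differ only in an ending like _2 or _b are one class to them, and where a whole thing is asked for, a point or a joint stands for the part that bears it (a point fixed in the world has none). Each returns a list of dicts, best first, with "conf" (0 to 1); they miss things now and then, are a little off and sometimes report something else, mostly with a low value. They report only what shows in the picture. A call takes as long as a camera call.
- arm.look_for(label, picture): "centre" ([column, row] as shares, 0 to 1, of the picture: columns of its width, rows of its height, amid what is visible of it).
- arm.trace(label, picture): "region" (480x640 bool, what is visible of it) and "centre" ([column, row] as shares, 0 to 1, of the picture: columns of its width, rows of its height, amid what is visible of it).
- arm.place_of(label, picture): "centre" ([column, row] as shares, 0 to 1, of the picture: columns of its width, rows of its height: a listed point, or the origin of a listed thing).
The state is a dict: "clock": time; "joints": joint angles; "dq": joint speeds; "joint_efforts": joint torques, N m; "position": TCP position; "ee_rot": TCP orientation; "force": force on the tool from outside, world axes, zero at the start; "ft_torque": the same for the moment, N m; "width": opening from 0.0 (shut) to 1.0 (fully open); "gripper_force": force on a finger pad.
Only numpy, scipy, OpenCV 4.12 (cv2) and the standard library are available. Lean on these libraries where they do the work, as an engineer would, in place of code of your own. Each camera call takes 0.05 s, during which the arm holds its last target. There are 200 camera calls.

## Working session

There is one attempt and no reset: what is moved stays moved. The work goes in short steps, Python scripts to look and compute and a tool call to move; the robot and the scene stay as the last step left them, time stands still between calls to the robot, and variables do not carry over. Pictures are saved under pics/ and viewed, at most 14 in all, crops included, and the job is handed in when it is done.

Besides the shell and the picture viewer there is one more tool, called after "Request:" by a JSON object that holds its "name" and its "arguments", one argument or row to a line. carry_out: Moves the arm, as the interface text tells. Its arguments: {"type":"object","properties":{"claw":{"type":"array","items":{"type":"number"}},"delta_pos":{"type":"array","items":{"type":"array","items":{"type":"number"}}},"angular":{"type":"array","items":{"type":"array","items":{"type":"number"}}},"force":{"type":"number"}},"required":["claw","delta_pos","angular"]}

```bash
mkdir -p pics; ls
cat > h.py <<'E'
import numpy as np, cv2
from cell import arm
def ray(p,uv):
    K=p["mtx"];T=p["T"]
    x=(uv[0]-K[0,2])/K[0,0];y=(uv[1]-K[1,2])/K[1,1]
    if p.get("fish"):
        r=np.hypot(x,y);d=np.array([x/r*np.sin(r),y/r*np.sin(r),np.cos(r)]) if r>1e-9 else np.array([0,0,1.])
    else: d=np.array([x,y,1.])
    return T[:3,3],T[:3,:3]@(d/np.linalg.norm(d))
def onz(p,uv,z):
    o,d=ray(p,uv);return o+d*(z-o[2])/d[2]
def tri(r1,r2):
    A=np.zeros((3,3));b=np.zeros(3)
    for o,d in(r1,r2):
        M=np.eye(3)-np.outer(d,d);A+=M;b+=M@o
    x=np.linalg.solve(A,b);return x,[np.linalg.norm((np.eye(3)-np.outer(d,d))@(x-o)) for o,d in(r1,r2)]
def get(n):
    p=dict(arm.get_image(n));p["fish"]=n=="wrist";return p
def save(p,f):cv2.imwrite("pics/"+f,p["frame"][:,:,::-1])
def px(c):return np.array(c)*[640,480]
E
python3 - <<'E'
from h import *
np.set_printoptions(precision=4,suppress=True)
print(arm.observe())
for n in("top","side"):
    p=get(n);save(p,n+"0.png");print(n,p["T"],p["mtx"])
    for l in("coin_1","bank_1","jig","round_dish","oblong_dish","lure_box","reel","forceps"):
        for d in arm.place_of(l,{k:v for k,v in p.items() if k!="fish"})[:4]:
            print(l,round(d["conf"],2),px(d["centre"]),onz(p,px(d["centre"]),0.031))
E
```

```text
pics
{'clock': 0.0, 'joints': array([ 1.1434,  0.4352,  0.025 ,  1.5741, -0.0116,  1.134 , -0.0751]), 'dq': array([-0.0007, -0.0007,  0.0004, -0.0011,  0.0007,  0.0003,  0.0002]), 'joint_efforts': array([ -0.0021, -66.7849,   0.984 , -31.4475,  -0.0606,   0.0427,
         0.0002]), 'position': array([ 0.1992, -0.5919,  0.226 ]), 'ee_rot': array([-3.0988, -0.5076,  0.0007]), 'force': array([0.3811, 0.2414, 0.3156]), 'ft_torque': array([ 0.0229,  0.0061, -0.0058]), 'gripper_force': 0.0, 'width': 0.9953971553003436}
top [[-0.0283 -0.9968  0.0746  0.4872]
 [-0.9995  0.0273 -0.0135  0.0077]
 [ 0.0114 -0.075  -0.9971  1.0546]
 [ 0.      0.      0.      1.    ]] [[527.6792   0.     328.6758]
 [  0.     527.6792 239.2333]
 [  0.       0.       1.    ]]
coin_1 0.82 [322.688 306.192] [0.4348 0.0091 0.031 ]
coin_1 0.65 [226.88  235.008] [0.5775 0.1914 0.031 ]
bank_1 0.92 [396.096 303.984] [ 0.435  -0.1327  0.031 ]
bank_1 0.61 [265.088 310.08 ] [0.4306 0.1201 0.031 ]
jig 0.9 [422.912 233.184] [ 0.5706 -0.1902  0.031 ]
round_dish 0.87 [513.728 266.688] [ 0.5004 -0.3645  0.031 ]
oblong_dish 0.82 [
[... 448 characters left out ...]
1 0.84 [274.176 299.088] [0.5796 0.1773 0.031 ]
coin_1 0.71 [372.096 267.792] [0.4321 0.013  0.031 ]
bank_1 0.86 [391.808 229.584] [ 0.4339 -0.1315  0.031 ]
bank_1 0.67 [392.128 180.816] [ 0.4983 -0.3396  0.031 ]
bank_1 0.62 [350.272 303.696] [0.4367 0.1288 0.031 ]
bank_1 0.39 [373.568 269.184] [0.4278 0.016  0.031 ]
jig 0.7 [347.328 203.088] [ 0.5704 -0.1932  0.031 ]
jig 0.62 [283.776 190.8  ] [ 0.746  -0.1813  0.031 ]
round_dish 0.88 [391.68  179.808] [ 0.501  -0.3441  0.031 ]
oblong_dish 0.93 [257.6   391.824] [0.5039 0.3731 0.031 ]
lure_box 0.9 [300.032 245.808] [0.6057 0.0073 0.031 ]
reel 0.7 [283.712 193.2  ] [ 0.7408 -0.171   0.031 ]
forceps 0.74 [380.8  349.92] [0.3465 0.2116 0.031 ]
```

View pics/top0.png

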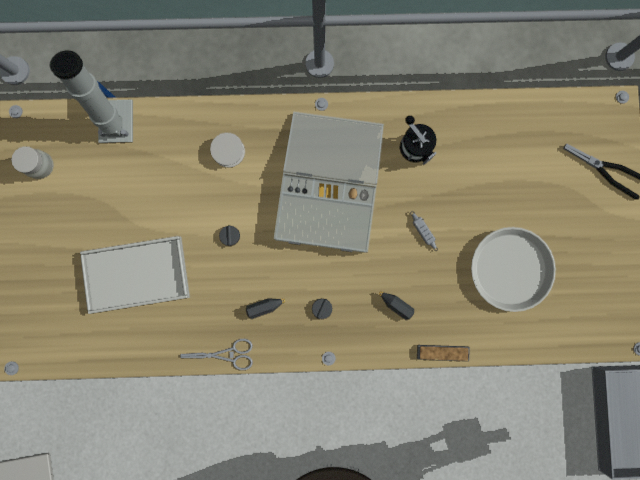

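View pics/side0.png

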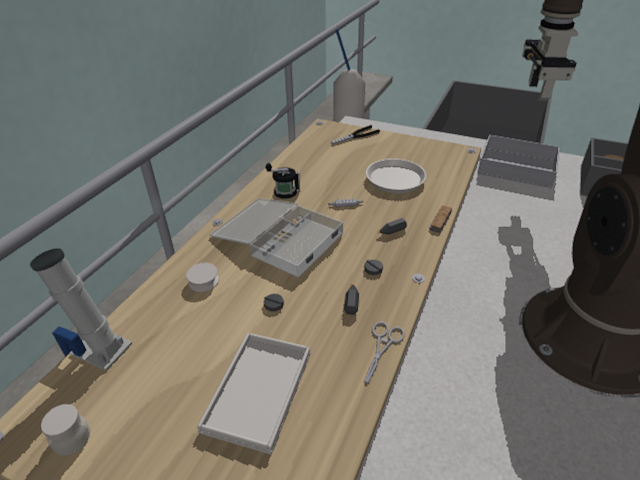

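Top view: coins at (229,236) and (322,308), banks at (264,308) and (398,306), jig at (422,231), round dish at (513,269), oblong dish at (134,275), and the box's long compartment at about (325,215). The side view shows the same arrangement. Next I triangulate and find the orientations.

Run:
```python
from h import *
np.set_printoptions(precision=4,suppress=True)
raw={n:arm.get_image(n) for n in("top","side")}
P={n:dict(raw[n],fish=False) for n in raw}
for l,z in(("coin_1",.034),("bank_1",.037),("jig",.031),("round_dish",.045),("oblong_dish",.045),("lure_box",.05),("forceps",.03)):
    res={}
    for n in P:
        res[n]=[]
        for d in arm.trace(l,raw[n])[:3]:
            if d["conf"]<.4: continue
            m=d["region"].astype(np.uint8); ys,xs=np.nonzero(m)
            o,_=ray(P[n],(0,0))
            pts=np.array([onz(P[n],q,z)[:2] for q in zip(xs,ys)]).astype(np.float32)
            r=cv2.minAreaRect(pts*1000)
            c=pts.mean(0);w,v=np.linalg.eigh(np.cov((pts-c).T))
            res[n].append(np.array([xs.mean(),ys.mean()]))
            print(l,n,round(d["conf"],2),len(xs),"mean",c,"ang",np.degrees(np.arctan2(v[1,1],v[0,1])).round(1),"rect",np.round(r[0],1),np.round(r[1],1),round(r[2],1))
    for a in res["top"]:
        for b in res["side"]:
            x,e=tri(ray(P["top"],a),ray(P["side"],b))
            if max(e)<.012: print("   tri",x,np.round(e,4))
```

```text
coin_1 top 0.83 319 mean [0.4312 0.0114] ang 81.2 rect [430.7  11.5] [36.5 36.2] 88.4
coin_1 top 0.53 357 mean [0.5755 0.1868] ang 104.9 rect [576.  187.1] [38.4 41.3] 25.4
coin_1 side 0.74 305 mean [0.5753 0.1886] ang 118.9 rect [576.  188.5] [39.4 46.6] 27.7
coin_1 side 0.7 236 mean [0.4305 0.0143] ang 110.7 rect [429.8  14.1] [38.1 47.9] 20.0
   tri [0.4312 0.0115 0.0313] [0.0001 0.0001]
   tri [0.5759 0.1873 0.0323] [0.0003 0.0003]
bank_1 top 0.83 470 mean [0.4364 0.1239] ang 108.0 rect [437.5 121.2] [27.7 72.8] 16.8
bank_1 top 0.62 489 mean [ 0.4318 -0.1346] ang 50.8 rect [ 433.7 -132.3] [74.  28.3] 50.8
bank_1 side 0.59 237 mean [ 0.4311 -0.1349] ang 58.1 rect [ 431.4 -133.2] [73.6 36.4] 53.1
bank_1 side 0.55 351 mean [0.4356 0.1268] ang 108.4 rect [437.9 122. ] [27.3 79. ] 20.6
   tri [0.4363 0.1243 0.0339] [0.0001 0.0001]
   tri [ 0.4315 -0.1348  0.0369] [0.0003 0.0003]
jig top 0.64 351 mean [ 0.5755 -0.1912] ang -149.0 rect [ 575.6 -191. ] [76.1 21.5] 29.8
jig side 0.45 201 mean [ 0.5759 -0.1928] ang -147.9 rect [ 575.1 -192.7] [85.6 31.8] 30.2
   tri [ 0.5753 -0.191   0.032
[... 346 characters left out ...]
0.001]
oblong_dish top 0.94 6392 mean [0.5056 0.3656] ang 97.5 rect [506.3 365.4] [119.8 194.9] 7.4
oblong_dish side 0.55 8135 mean [0.501  0.3813] ang 98.6 rect [503.  372.1] [125.3 198.4] 8.1
   tri [0.5072 0.3733 0.0252] [0.0015 0.0015]
lure_box top 0.58 12165 mean [ 0.6728 -0.0095] ang 170.4 rect [674.1  -9.4] [183.7 256. ] 81.3
lure_box side 0.84 5855 mean [0.6538 0.0045] ang 165.6 rect [664.4  -3.7] [211.8 259.2] 80.8
   tri [ 0.6701 -0.0121  0.0316] [0.0061 0.0061]
forceps top 0.7 385 mean [0.3509 0.2051] ang 93.6 rect [350.  215.2] [133.7  56.6] 88.3
forceps side 0.66 550 mean [0.3491 0.2008] ang 90.4 rect [338.6 211.6] [ 57.8 136.5] 12.9
   tri [0.3499 0.2043 0.0321] [0.0013 0.0013]
```

```bash
cat >> h.py <<'E'
from scipy.spatial.transform import Rotation as Ro
def go(x,y,z,psi):
    """psi: closing direction deg in world. prints turn (tool rotvec) then shift (cm) in the turned tool frame"""
    s=arm.observe();R=Ro.from_rotvec(s["ee_rot"]);p=np.degrees(np.arctan2(*R.as_matrix()[[1,0],1]))
    d=min((psi,psi+180,psi-180),key=lambda a:abs(a-p)) if abs(psi)<400 else p
    a=np.radians(d);Y=np.array([np.cos(a),np.sin(a),0]);Z=np.array([0,0,-1]);G=Ro.from_matrix(np.c_[np.cross(Y,Z),Y,Z])
    t=(R.inv()*G).as_rotvec();sh=G.inv().apply(np.array([x,y,z])-s["position"])*100
    print("t%.2f psi now %.1f"%(s["clock"],p),"pos",s["position"].round(4),"turn",t.round(3),"shift cm",sh.round(2),"w %.2f f %.1f"%(s["width"]*9.18,s["gripper_force"]),"j7 %.2f"%s["joints"][6], s["force"].round(1))
E
python3 -c "
from h import *
go(.431,.0115,.15,0)"
```

```text
t1.70 psi now -71.4 pos [ 0.1994 -0.5923  0.2267] turn [-0.     0.    -1.246] shift cm [60.38 23.16  7.67] w 9.18 f 0.0 j7 -0.08 [-1.2  0.  -0.2]
```

Request:
{"name": "carry_out", "arguments": {
  "claw": [7,7,7,7,7,7,7,7,7,7,7,7,7,7,7,7,7],
  "delta_pos": [
    [0,0,0],
    [0,0,0],
    [0,0,0],
    [0,0,0],
    [0,0,0],
    [0,0,0],
    [0,0,0],
    [0,0,0],
    [0,0,0],
    [4,1.5,0.5],
    [4,1.5,0.5],
    [4,1.5,0.5],
    [4,1.5,0.5],
    [4,1.5,0.5],
    [4,1.5,0.5],
    [4,1.5,0.5],
    [4,1.5,0.5]
  ],
  "angular": [
    [0,0,-0.14],
    [0,0,-0.14],
    [0,0,-0.14],
    [0,0,-0.14],
    [0,0,-0.14],
    [0,0,-0.14],
    [0,0,-0.14],
    [0,0,-0.14],
    [0,0,-0.126],
    [0,0,0],
    [0,0,0],
    [0,0,0],
    [0,0,0],
    [0,0,0],
    [0,0,0],
    [0,0,0],
    [0,0,0]
  ],
  "force": 35
}}

```text
clock: 3.4
position: [0.3199, -0.2709, 0.1868]
ee_rot: [2.221, 2.22, -0.0]
force: [1.0, 0.1, 1.1]
width: 0.763
gripper_force: 0.0
```

Request:
{"name": "carry_out", "arguments": {
  "claw": [7,7,7,7,7,7,7,7,7],
  "delta_pos": [
    [4,1.5,0.5],
    [4,1.5,0.5],
    [4,1.5,0.5],
    [4,1.6,0.5],
    [4,1.6,0.5],
    [4,1.7,0.5],
    [4,1.7,0.5],
    [0.4,0.1,0.2],
    [0,0,0]
  ],
  "angular": [
    [0,0,0],
    [0,0,0],
    [0,0,0],
    [0,0,0],
    [0,0,0],
    [0,0,0],
    [0,0,0],
    [0,0,0],
    [0,0,0]
  ]
}}

```text
clock: 4.3
position: [0.4315, 0.0129, 0.1495]
ee_rot: [-2.218, -2.225, 0.0]
force: [-0.4, -0.9, 0.5]
width: 0.765
gripper_force: 0.0
```

Run:
```python
from h import *
go(.431,.0115,.029,0)
p=get("wrist");save(p,"w1.png")
q={k:v for k,v in p.items() if k!="fish"}
for l in("coin_1","bank_1"):
  for d in arm.look_for(l,q)[:3]: print(l,d["conf"],px(d["centre"]),onz(p,px(d["centre"]),.034).round(4))
```

```text
t4.30 psi now 0.2 pos [0.4315 0.0129 0.1495] turn [-0.    -0.     0.003] shift cm [-0.14 -0.05 12.05] w 7.02 f 0.0 j7 -0.38 [-0.4 -0.9  0.5]
coin_1 0.91 [505.28   23.616] [0.5774 0.1849 0.034 ]
coin_1 0.89 [323.072 232.176] [0.432 0.012 0.034]
bank_1 0.65 [331.072  82.32 ] [0.4374 0.1239 0.034 ]
```

Request:
{"name": "carry_out", "arguments": {
  "claw": [7,7,7,7,7,7,7,7,7,7,4,2.5,2.5,2.5,2.5,2.5,2.5,2.5],
  "delta_pos": [
    [-0.1,0,2],
    [0,0,2],
    [0,0,2],
    [0,0,2],
    [0,0,1.5],
    [0,0,1],
    [0,0,0.8],
    [0,0,0.5],
    [0,0,0.3],
    [0,0,0],
    [0,0,0],
    [0,0,0],
    [0,0,0],
    [0,0,0],
    [0,0,0],
    [0,0,0],
    [0,0,0],
    [0,0,0]
  ],
  "angular": [
    [0,0,0],
    [0,0,0],
    [0,0,0],
    [0,0,0],
    [0,0,0],
    [0,0,0],
    [0,0,0],
    [0,0,0],
    [0,0,0],
    [0,0,0],
    [0,0,0],
    [0,0,0],
    [0,0,0],
    [0,0,0],
    [0,0,0],
    [0,0,0],
    [0,0,0],
    [0,0,0]
  ]
}}

```text
clock: 6.25
position: [0.4315, 0.0106, 0.0288]
ee_rot: [2.221, 2.221, -0.0]
force: [-0.6, -0.3, 4.4]
width: 0.425
gripper_force: 35.0
```

Run:
```python
from h import *
go(.4795,-.381,.13,-36)
```

```text
t6.25 psi now -0.0 pos [0.4315 0.0106 0.0288] turn [0.    0.    0.628] shift cm [-28.86  26.9  -10.12] w 3.90 f 35.0 j7 -0.58 [-0.6 -0.3  4.4]
```

Request:
{"name": "carry_out", "arguments": {
  "claw": [2.5,2.5,2.5,2.5,2.5,2.5,2.5,2.5,2.5,2.5,2.5,2.5],
  "delta_pos": [
    [0,0,-1],
    [0,0,-2],
    [0,0,-2],
    [0,0,-2],
    [0,0,-2],
    [0,0,-1.1],
    [0,0,0],
    [0,0,0],
    [0,0,0],
    [0,0,0],
    [0,0,0],
    [0,0,0]
  ],
  "angular": [
    [0,0,0],
    [0,0,0],
    [0,0,0],
    [0,0,0],
    [0,0,0],
    [0,0,0],
    [0,0,0.126],
    [0,0,0.126],
    [0,0,0.126],
    [0,0,0.126],
    [0,0,0.124],
    [0,0,0]
  ]
}}

```text
clock: 7.45
position: [0.4312, 0.0107, 0.1297]
ee_rot: [-2.8, -1.424, 0.001]
force: [-0.1, 0.0, -2.3]
width: 0.424
gripper_force: 35.0
```

Request:
{"name": "carry_out", "arguments": {
  "claw": [2.5,2.5,2.5,2.5,2.5,2.5,2.5,2.5,2.5,2.5,2.5,2.5,2.5,2.5],
  "delta_pos": [
    [-1,0.9,0],
    [-2,1.9,0],
    [-3,2.8,0],
    [-3,2.8,0],
    [-3,2.8,0],
    [-3,2.8,0],
    [-3,2.8,0],
    [-3,2.8,0],
    [-3,2.8,0],
    [-2.3,2.1,0],
    [-1.5,1.4,0],
    [-0.9,0.8,0],
    [0,0,0],
    [0,0,0]
  ],
  "angular": [
    [0,0,0],
    [0,0,0],
    [0,0,0],
    [0,0,0],
    [0,0,0],
    [0,0,0],
    [0,0,0],
    [0,0,0],
    [0,0,0],
    [0,0,0],
    [0,0,0],
    [0,0,0],
    [0,0,0],
    [0,0,0]
  ]
}}

```text
clock: 8.85
position: [0.4789, -0.3771, 0.1295]
ee_rot: [-2.796, -1.429, -0.0]
force: [-0.4, 0.4, -2.3]
width: 0.422
gripper_force: 35.0
```

Run:
```python
from h import *
go(.4795,-.381,.034,-36)
p=get("wrist");save(p,"w2.png")
p=get("top");q={k:v for k,v in p.items() if k!="fish"}
m=[(d["conf"],) for d in arm.trace("round_dish",q)[:1]];print(m)
```

```text
t8.85 psi now -35.9 pos [ 0.4789 -0.3771  0.1295] turn [-0.001 -0.001  0.002] shift cm [-0.28  0.28  9.55] w 3.88 f 35.0 j7 -0.22 [-0.4  0.4 -2.3]
[(0.93,)]
```

View pics/w2.png

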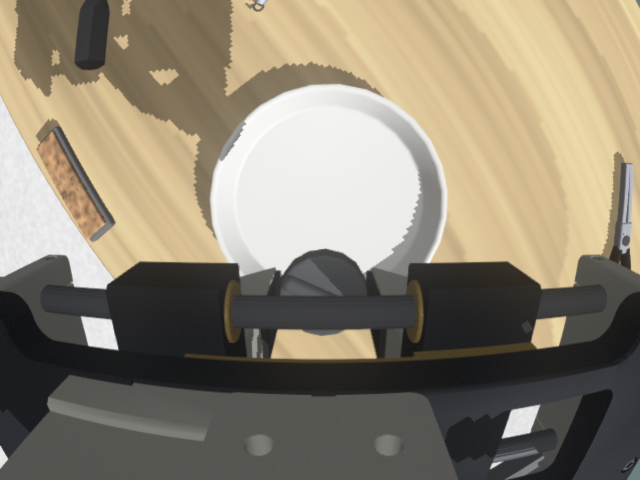

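The wrist view shows the coin in the fingers at about (322,290), over the near side of the dish centred at about (329,190). Now I set it down.

Request:
{"name": "carry_out", "arguments": {
  "claw": [2.5,2.5,2.5,2.5,2.5,2.5,2.5,2.5,2.5,2.5,2.5,2.5,2.5,4.2,4.8,5.4,5.4,5.4],
  "delta_pos": [
    [-0.2,0.2,1],
    [0,0,1.5],
    [0,0,1.5],
    [0,0,1.5],
    [0,0,1],
    [0,0,0.8],
    [0,0,0.6],
    [0,0,0.5],
    [0,0,0.4],
    [0,0,0.3],
    [0,0,0.3],
    [0,0,0.15],
    [0,0,0],
    [0,0,0],
    [0,0,0],
    [0,0,0],
    [0,0,0],
    [0,0,0]
  ],
  "angular": [
    [0,0,0],
    [0,0,0],
    [0,0,0],
    [0,0,0],
    [0,0,0],
    [0,0,0],
    [0,0,0],
    [0,0,0],
    [0,0,0],
    [0,0,0],
    [0,0,0],
    [0,0,0],
    [0,0,0],
    [0,0,0],
    [0,0,0],
    [0,0,0],
    [0,0,0],
    [0,0,0]
  ]
}}

```text
clock: 10.8
position: [0.4794, -0.3813, 0.0344]
ee_rot: [2.799, 1.427, 0.0]
force: [0.6, 0.5, 0.6]
width: 0.585
gripper_force: 0.0
```

Request:
{"name": "carry_out", "arguments": {
  "claw": [5.4,5.4,5.4,5.4,5.4,7,7],
  "delta_pos": [
    [0,0,-1],
    [0,0,-2],
    [0,0,-2],
    [0,0,-2],
    [0,0,-3],
    [0,0,-1],
    [0,0,0]
  ],
  "angular": [
    [0,0,0],
    [0,0,0],
    [0,0,0],
    [0,0,0],
    [0,0,0],
    [0,0,0],
    [0,0,0]
  ]
}}

```text
clock: 11.5
position: [0.4804, -0.3819, 0.1464]
ee_rot: [2.796, 1.425, 0.003]
force: [0.3, -0.0, -0.7]
width: 0.717
gripper_force: 0.0
```

Run:
```python
from h import *
go(.5765,.186,.15,0)
p=get("wrist");save(p,"w3.png");q={k:v for k,v in p.items() if k!="fish"}
for l in("coin_1","round_dish"):
  for d in arm.place_of(l,q)[:2]: print(l,d["conf"],px(d["centre"]),onz(p,px(d["centre"]),.037).round(4))
```

```text
t11.50 psi now -36.0 pos [ 0.4804 -0.3819  0.1464] turn [ 0.004  0.001 -0.628] shift cm [56.79  9.61 -0.36] w 6.58 f 0.0 j7 -0.22 [ 0.3 -0.  -0.7]
coin_1 0.73 [320.32  232.608] [ 0.4801 -0.3808  0.037 ]
round_dish 0.63 [319.424 192.72 ] [ 0.497  -0.3564  0.037 ]
```

View pics/w3.png

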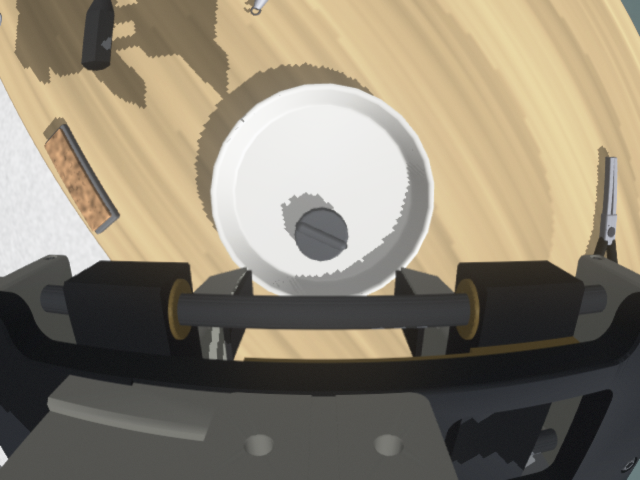

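The first coin lies flat in the dish at (322,234). Next is coin B, keeping the same yaw.

Request:
{"name": "carry_out", "arguments": {
  "claw": [7,7,7,7,7,7,7,7,7,7,7,7,7,7,7,7,7],
  "delta_pos": [
    [2,-1,0],
    [3,-1.5,0],
    [4,-2,0],
    [4,-2,0],
    [4,-2,0],
    [4,-2,0],
    [4,-2,0],
    [4,-2,0],
    [4,-2,0],
    [4,-2,0],
    [4,-2,0],
    [4,-2,0],
    [3,-1.5,0],
    [2,-1,0],
    [1.6,-0.6,0],
    [0,0,0],
    [0,0,0]
  ],
  "angular": [
    [0,0,0],
    [0,0,0],
    [0,0,0],
    [0,0,0],
    [0,0,0],
    [0,0,0],
    [0,0,0],
    [0,0,0],
    [0,0,0],
    [0,0,0],
    [0,0,0],
    [0,0,0],
    [0,0,0],
    [0,0,0],
    [0,0,0],
    [0,0,0],
    [0,0,0]
  ]
}}

```text
clock: 13.35
position: [0.5752, 0.1855, 0.1434]
ee_rot: [2.799, 1.426, -0.003]
force: [-0.2, -0.3, 1.8]
width: 0.762
gripper_force: 0.0
```

Run:
```python
from h import *
go(.5765,.186,.029,-36)
p=get("wrist");q={k:v for k,v in p.items() if k!="fish"}
for l in("coin_1",):
  for d in arm.place_of(l,q)[:2]: print(l,d["conf"],px(d["centre"]),onz(p,px(d["centre"]),.032).round(4))
```

```text
t13.35 psi now -36.0 pos [0.5752 0.1855 0.1434] turn [-0.     0.002 -0.   ] shift cm [ 0.12  0.08 11.44] w 6.99 f 0.0 j7 -1.25 [-0.2 -0.3  1.8]
coin_1 0.82 [328.704 231.792] [0.5795 0.1831 0.032 ]
```

Request:
{"name": "carry_out", "arguments": {
  "claw": [7,7,7,7,7,7,7,7,7,7,4,2.5,2.5,2.5,2.5,2.5,2.5],
  "delta_pos": [
    [0.1,0.2,2],
    [0,0,2],
    [0,0,2],
    [0,0,2],
    [0,0,1.2],
    [0,0,0.9],
    [0,0,0.6],
    [0,0,0.5],
    [0,0,0.2],
    [0,0,0],
    [0,0,0],
    [0,0,0],
    [0,0,0],
    [0,0,0],
    [0,0,0],
    [0,0,0],
    [0,0,0]
  ],
  "angular": [
    [0,0,0],
    [0,0,0],
    [0,0,0],
    [0,0,0],
    [0,0,0],
    [0,0,0],
    [0,0,0],
    [0,0,0],
    [0,0,0],
    [0,0,0],
    [0,0,0],
    [0,0,0],
    [0,0,0],
    [0,0,0],
    [0,0,0],
    [0,0,0],
    [0,0,0]
  ]
}}

```text
clock: 15.15
position: [0.5777, 0.1864, 0.0303]
ee_rot: [2.799, 1.427, 0.0]
force: [-0.5, -1.3, 1.3]
width: 0.418
gripper_force: 35.0
```

Run:
```python
from h import *
go(.5125,-.335,.13,-36)
```

```text
t15.15 psi now -36.0 pos [0.5777 0.1864 0.0303] turn [ 0. -0.  0.] shift cm [-46.01  25.37  -9.97] w 3.84 f 35.0 j7 -1.32 [-0.5 -1.3  1.3]
```

Request:
{"name": "carry_out", "arguments": {
  "claw": [2.5,2.5,2.5,2.5,2.5,2.5,2.5,2.5,2.5,2.5,2.5,2.5,2.5,2.5,2.5,2.5,2.5,2.5,2.5,2.5],
  "delta_pos": [
    [0,0,-1],
    [0,0,-2],
    [0,0,-2],
    [0,0,-2],
    [0,0,-2],
    [0,0,-1.1],
    [-1,0.6,0],
    [-2,1.1,0],
    [-4,2.2,0],
    [-4,2.2,0],
    [-4,2.2,0],
    [-4,2.2,0],
    [-4,2.2,0],
    [-4,2.2,0],
    [-4,2.2,0],
    [-4,2.2,0],
    [-4,2.2,0],
    [-3,1.7,0],
    [-2,1.1,0],
    [-1,0.5,0]
  ],
  "angular": [
    [0,0,0],
    [0,0,0],
    [0,0,0],
    [0,0,0],
    [0,0,0],
    [0,0,0],
    [0,0,0],
    [0,0,0],
    [0,0,0],
    [0,0,0],
    [0,0,0],
    [0,0,0],
    [0,0,0],
    [0,0,0],
    [0,0,0],
    [0,0,0],
    [0,0,0],
    [0,0,0],
    [0,0,0],
    [0,0,0]
  ]
}}

```text
clock: 17.15
position: [0.5114, -0.327, 0.1299]
ee_rot: [-2.801, -1.42, 0.004]
force: [0.2, -0.1, -2.0]
width: 0.422
gripper_force: 35.0
```

Request:
{"name": "carry_out", "arguments": {
  "claw": [2.5,2.5],
  "delta_pos": [
    [-0.8,0.5,0],
    [0,0,0]
  ],
  "angular": [
    [0,0,0],
    [0,0,0]
  ]
}}

```text
clock: 17.35
position: [0.5127, -0.3334, 0.1307]
ee_rot: [-2.799, -1.425, 0.001]
force: [0.9, 0.8, -2.0]
width: 0.421
gripper_force: 35.0
```

Run:
```python
from h import *
go(.5125,-.335,.0355,-36)
```

```text
t17.35 psi now -36.0 pos [ 0.5127 -0.3334  0.1307] turn [-0.001  0.    -0.   ] shift cm [-0.14  0.08  9.52] w 3.87 f 35.0 j7 -0.33 [ 0.9  0.8 -2. ]
```

Request:
{"name": "carry_out", "arguments": {
  "claw": [2.5,2.5,2.5,2.5,2.5,2.5,2.5,2.5,2.5,2.5,2.5,2.5,2.5,4.2,4.8,5.4,5.4,5.4],
  "delta_pos": [
    [0,0,1],
    [0,0,1.5],
    [0,0,1.5],
    [0,0,1.5],
    [0,0,1],
    [0,0,0.8],
    [0,0,0.6],
    [0,0,0.5],
    [0,0,0.4],
    [0,0,0.3],
    [0,0,0.3],
    [0,0,0.1],
    [0,0,0],
    [0,0,0],
    [0,0,0],
    [0,0,0],
    [0,0,0],
    [0,0,0]
  ],
  "angular": [
    [0,0,0],
    [0,0,0],
    [0,0,0],
    [0,0,0],
    [0,0,0],
    [0,0,0],
    [0,0,0],
    [0,0,0],
    [0,0,0],
    [0,0,0],
    [0,0,0],
    [0,0,0],
    [0,0,0],
    [0,0,0],
    [0,0,0],
    [0,0,0],
    [0,0,0],
    [0,0,0]
  ]
}}

```text
clock: 19.15
position: [0.5132, -0.333, 0.0363]
ee_rot: [2.799, 1.426, 0.0]
force: [-0.1, 0.6, -0.7]
width: 0.584
gripper_force: 0.0
```

Request:
{"name": "carry_out", "arguments": {
  "claw": [5.4,5.4,5.4,5.4,5.4,6,6],
  "delta_pos": [
    [0,0,-1],
    [0,0,-2],
    [0,0,-2],
    [0,0,-2],
    [0,0,-3],
    [0,0,-1],
    [0,0,0]
  ],
  "angular": [
    [0,0,0],
    [0,0,0],
    [0,0,0],
    [0,0,0],
    [0,0,0],
    [0,0,0],
    [0,0,0]
  ]
}}

```text
clock: 19.85
position: [0.5143, -0.3334, 0.1483]
ee_rot: [2.796, 1.425, 0.003]
force: [-0.1, 0.6, -0.4]
width: 0.642
gripper_force: 0.0
```

Run:
```python
from h import *
go(.5755,-.191,.15,-59.5)
p=get("wrist");save(p,"w4.png");q={k:v for k,v in p.items() if k!="fish"}
for l in("coin_1","round_dish","jig"):
  for d in arm.place_of(l,q)[:2]: print(l,d["conf"],px(d["centre"]),onz(p,px(d["centre"]),.037).round(4))
```

```text
t19.85 psi now -36.0 pos [ 0.5143 -0.3334  0.1483] turn [ 0.004 -0.001  0.41 ] shift cm [12.51 -9.17 -0.17] w 5.90 f 0.0 j7 -0.33 [-0.1  0.6 -0.4]
coin_1 0.89 [321.92  300.384] [ 0.4824 -0.3778  0.037 ]
coin_1 0.7 [324.992 234.816] [ 0.5155 -0.3361  0.037 ]
round_dish 0.77 [322.624 265.008] [ 0.5002 -0.3543  0.037 ]
jig 0.96 [279.168  39.984] [ 0.5739 -0.1992  0.037 ]
```

View pics/w4.png

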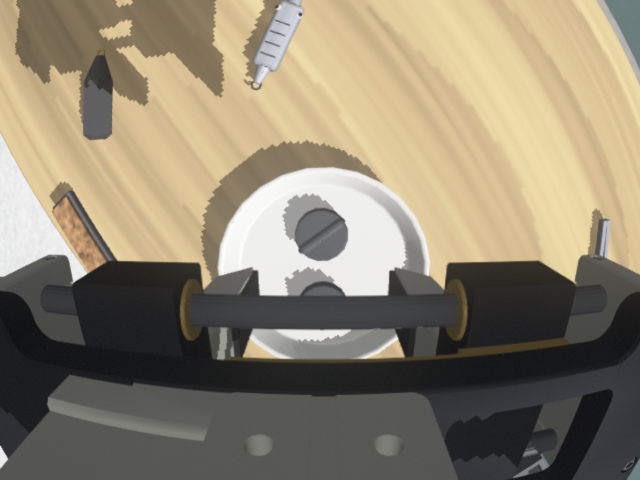

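Both coins are flat and apart in the dish, at (322,235) and (322,298). The jig shows at about (278,40). Going to the jig.

Request:
{"name": "carry_out", "arguments": {
  "claw": [6,6,6,6,6,6,6,6,6,6,6,6],
  "delta_pos": [
    [0,0,0],
    [0,0,0],
    [0,0,0],
    [1.5,-1.1,0],
    [2,-1.5,0],
    [2,-1.5,0],
    [2,-1.5,0],
    [2,-1.5,0],
    [2,-1.4,0],
    [1,-0.7,0],
    [0,0,0],
    [0,0,0]
  ],
  "angular": [
    [0,0,0.14],
    [0,0,0.14],
    [0,0,0.13],
    [0,0,0],
    [0,0,0],
    [0,0,0],
    [0,0,0],
    [0,0,0],
    [0,0,0],
    [0,0,0],
    [0,0,0],
    [0,0,0]
  ]
}}

```text
clock: 21.25
position: [0.5735, -0.1913, 0.1456]
ee_rot: [3.031, 0.826, -0.002]
force: [-0.5, -0.2, 0.0]
width: 0.652
gripper_force: 0.0
```

```bash
cat > lk.py <<'E'
from h import *
import sys
# oriented measurement by wrist camera: label, height
def look(l,z):
    p=get("wrist");q={k:v for k,v in p.items() if k!="fish"}
    for d in arm.trace(l,q)[:1]:
        ys,xs=np.nonzero(d["region"]);pts=np.array([onz(p,a,z)[:2] for a in zip(xs,ys)]).astype(np.float32)
        r=cv2.minAreaRect(pts*1000);c=pts.mean(0);w,v=np.linalg.eigh(np.cov((pts-c).T))
        print(l,d["conf"],len(xs),c.round(4),np.degrees(np.arctan2(v[1,1],v[0,1])).round(1),np.round(r[0],1),np.round(r[1],1),round(r[2],1))
    return p
E
python3 - <<'E'
from lk import *
look("jig",.033)
go(.5755,-.191,.029,-59.5)
E
```

```text
jig 0.77 2334 [ 0.578  -0.1926] -148.8 [ 577.2 -192.8] [88.8 21.4] 30.6
t21.35 psi now -59.6 pos [ 0.5733 -0.1921  0.1459] turn [ 0.     0.001 -0.002] shift cm [2.400e-01 1.000e-02 1.169e+01] w 5.99 f 0.0 j7 -0.95 [ 0.4 -0.  -0.1]
```

Request:
{"name": "carry_out", "arguments": {
  "claw": [6,6,6,6,6,6,6,6,6,6,3,1,1,1,1,1,1,1,1],
  "delta_pos": [
    [0.3,0.1,2],
    [0,0,2],
    [0,0,2],
    [0,0,2],
    [0,0,1.4],
    [0,0,0.9],
    [0,0,0.6],
    [0,0,0.5],
    [0,0,0.3],
    [0,0,0],
    [0,0,0],
    [0,0,0],
    [0,0,0],
    [0,0,0],
    [0,0,0],
    [0,0,0],
    [0,0,0],
    [0,0,0],
    [0,0,0]
  ],
  "angular": [
    [0,0,0],
    [0,0,0],
    [0,0,0],
    [0,0,0],
    [0,0,0],
    [0,0,0],
    [0,0,0],
    [0,0,0],
    [0,0,0],
    [0,0,0],
    [0,0,0],
    [0,0,0],
    [0,0,0],
    [0,0,0],
    [0,0,0],
    [0,0,0],
    [0,0,0],
    [0,0,0],
    [0,0,0]
  ]
}}

```text
clock: 23.25
position: [0.5774, -0.1897, 0.0293]
ee_rot: [3.031, 0.827, 0.0]
force: [-0.2, -0.5, 1.8]
width: 0.215
gripper_force: 35.0
```

Run:
```python
from h import *
go(.593,.001,.14,-8.7)
```

```text
t23.25 psi now -59.5 pos [ 0.5774 -0.1897  0.0293] turn [ 0.    -0.    -0.886] shift cm [ 19.08  -1.34 -11.07] w 1.97 f 35.0 j7 -1.00 [-0.2 -0.5  1.8]
```

Request:
{"name": "carry_out", "arguments": {
  "claw": [1,1,1,1,1,1,1,1,1,1,1,1,1,1,1],
  "delta_pos": [
    [0,0,-1],
    [0,0,-2],
    [0,0,-2.5],
    [0,0,-2.5],
    [0,0,-2],
    [0,0,-1],
    [0,0,0],
    [0,0,0],
    [0,0,0],
    [0,0,0],
    [0,0,0],
    [0,0,0],
    [0,0,0],
    [0,0,0],
    [0,0,0]
  ],
  "angular": [
    [0,0,0],
    [0,0,0],
    [0,0,0],
    [0,0,0],
    [0,0,0],
    [0,0,0],
    [0,0,-0.11],
    [0,0,-0.11],
    [0,0,-0.11],
    [0,0,-0.11],
    [0,0,-0.11],
    [0,0,-0.11],
    [0,0,-0.11],
    [0,0,-0.116],
    [0,0,0]
  ]
}}

```text
clock: 24.75
position: [0.5767, -0.1896, 0.1387]
ee_rot: [-2.381, -2.048, 0.001]
force: [0.3, 0.1, -1.2]
width: 0.213
gripper_force: 35.0
```

Request:
{"name": "carry_out", "arguments": {
  "claw": [1,1,1,1,1,1,1,1,1,1,1],
  "delta_pos": [
    [1,0,0],
    [2,-0.2,0],
    [3,-0.2,0],
    [3,-0.2,0],
    [3,-0.2,0],
    [3,-0.2,0],
    [2,-0.2,0],
    [1.2,-0.1,0],
    [0.9,0,0],
    [0,0,0],
    [0,0,0]
  ],
  "angular": [
    [0,0,0],
    [0,0,0],
    [0,0,0],
    [0,0,0],
    [0,0,0],
    [0,0,0],
    [0,0,0],
    [0,0,0],
    [0,0,0],
    [0,0,0],
    [0,0,0]
  ]
}}

```text
clock: 25.85
position: [0.5933, 0.0001, 0.1391]
ee_rot: [2.385, 2.044, -0.001]
force: [-0.8, -0.1, -1.0]
width: 0.209
gripper_force: 35.0
```

Run:
```python
from h import *
go(.593,.001,.033,-8.7)
p=get("wrist");save(p,"w5.png")
# project expected compartment corners (rim of floor) under origin guess
E=p["T"]
def proj(X):
    c=np.linalg.inv(E)@np.r_[X,1];c=c[:3];th=np.arctan2(np.hypot(c[0],c[1]),c[2]);k=th/np.hypot(c[0],c[1]);K=p["mtx"]
    return np.array([c[0]*k*K[0,0]+K[0,2],c[1]*k*K[1,1]+K[1,2]])
a=np.radians(-8.7);R=np.array([[np.cos(a),-np.sin(a)],[np.sin(a),np.cos(a)]])
img=p["frame"][:,:,::-1].copy()
for z,col in((.059,(0,0,255)),(.028,(255,0,0))):
  q=[proj(np.r_[R@np.array(v)+[.611,0],z]) for v in((-.0615,-.087),(.0245,-.087),(.0245,.087),(-.0615,.087))]
  cv2.polylines(img,[np.int32(q)],True,col,1)
cv2.imwrite("pics/w5b.png",img)
```

```text
t25.85 psi now -8.8 pos [5.933e-01 1.000e-04 1.391e-01] turn [-0.     0.001 -0.002] shift cm [ 0.08 -0.05 10.61] w 1.92 f 35.0 j7 -0.52 [-0.8 -0.1 -1. ]
```

View pics/w5b.png

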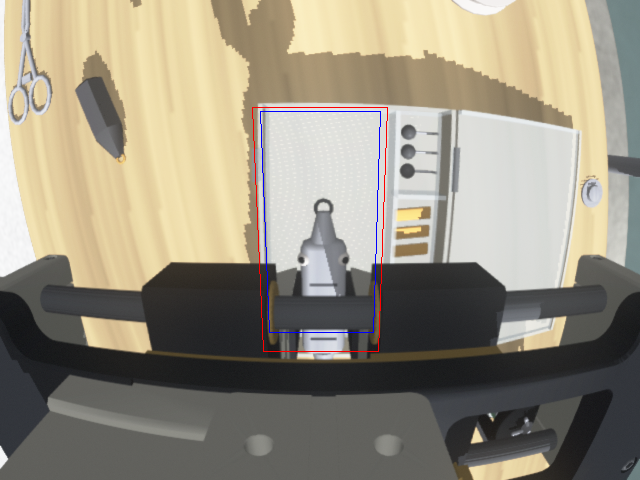

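The projected compartment outline (about x 255–387, y 105–350) matches the box within about 2 mm, and the jig is held lined up at (323,280). Lowering.

Request:
{"name": "carry_out", "arguments": {
  "claw": [1,1,1,1,1,1,1,1,1,1,1,1,1,1,2.4,3,3.4,3.4,3.4,3.4],
  "delta_pos": [
    [0.1,0.1,1],
    [0,0,1.5],
    [0,0,2],
    [0,0,1.5],
    [0,0,1.2],
    [0,0,0.9],
    [0,0,0.7],
    [0,0,0.5],
    [0,0,0.4],
    [0,0,0.4],
    [0,0,0.3],
    [0,0,0.2],
    [0,0,0],
    [0,0,0],
    [0,0,0],
    [0,0,0],
    [0,0,0],
    [0,0,0],
    [0,0,0],
    [0,0,0]
  ],
  "angular": [
    [0,0,0],
    [0,0,0],
    [0,0,0],
    [0,0,0],
    [0,0,0],
    [0,0,0],
    [0,0,0],
    [0,0,0],
    [0,0,0],
    [0,0,0],
    [0,0,0],
    [0,0,0],
    [0,0,0],
    [0,0,0],
    [0,0,0],
    [0,0,0],
    [0,0,0],
    [0,0,0],
    [0,0,0],
    [0,0,0]
  ]
}}

```text
clock: 27.9
position: [0.5945, 0.002, 0.0332]
ee_rot: [2.384, 2.046, -0.0]
force: [-0.3, 0.2, 0.2]
width: 0.366
gripper_force: 0.0
```

Request:
{"name": "carry_out", "arguments": {
  "claw": [3.4,3.4,3.4,3.4,3.4,6,6],
  "delta_pos": [
    [0,0,-1],
    [0,0,-2],
    [0,0,-2],
    [0,0,-2],
    [0,0,-3],
    [0,0,-1],
    [0,0,0]
  ],
  "angular": [
    [0,0,0],
    [0,0,0],
    [0,0,0],
    [0,0,0],
    [0,0,0],
    [0,0,0],
    [0,0,0]
  ]
}}

```text
clock: 28.6
position: [0.5956, 0.0022, 0.1452]
ee_rot: [2.382, 2.045, 0.004]
force: [0.3, 0.8, -0.5]
width: 0.499
gripper_force: 0.0
```

Run:
```python
from lk import *
p=look("jig",.034);save(p,"w6.png")
go(.4318,-.1348,.15,-39.2)
```

```text
jig 0.59 2431 [ 5.947e-01 -5.000e-04] 81.3 [594.6  -1.7] [90.8 22.1] 81.7
t28.70 psi now -8.7 pos [0.5941 0.0018 0.1427] turn [-0.     0.001  0.532] shift cm [-20.84  -3.94  -0.73] w 5.35 f 0.0 j7 -0.52 [-0.9  0.3 -0.6]
```

View pics/w6.png

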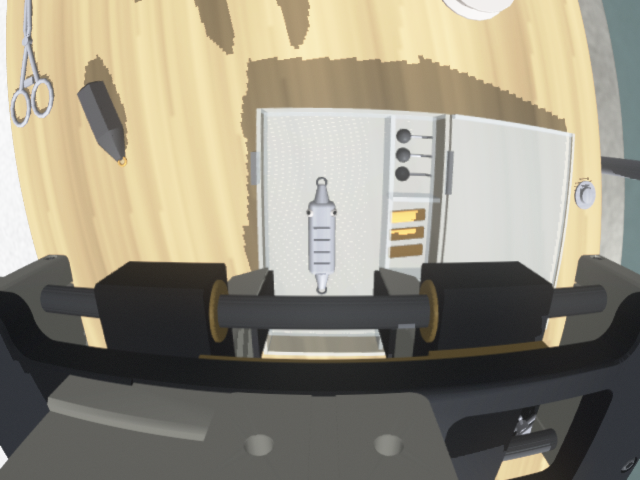

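The jig lies flat mid-compartment at (322,237). Next is the bank sinker at y = -0.135.

Request:
{"name": "carry_out", "arguments": {
  "claw": [6,6,6,6,6,6,6,6,6,6,6,6,6,6],
  "delta_pos": [
    [0,0,0],
    [0,0,0],
    [0,0,0],
    [0,0,0],
    [-1.5,-0.3,0],
    [-3,-0.6,0],
    [-3.5,-0.7,0],
    [-3.5,-0.7,0],
    [-3.5,-0.6,0],
    [-3,-0.5,0],
    [-2,-0.4,0],
    [-0.8,-0.1,0],
    [0,0,0],
    [0,0,0]
  ],
  "angular": [
    [0,0,0.133],
    [0,0,0.133],
    [0,0,0.133],
    [0,0,0.133],
    [0,0,0],
    [0,0,0],
    [0,0,0],
    [0,0,0],
    [0,0,0],
    [0,0,0],
    [0,0,0],
    [0,0,0],
    [0,0,0],
    [0,0,0]
  ]
}}

```text
clock: 30.1
position: [0.4333, -0.134, 0.1431]
ee_rot: [-2.837, -1.35, -0.001]
force: [0.1, 0.2, -0.0]
width: 0.654
gripper_force: 0.0
```

Run:
```python
from lk import *
look("bank_1",.037)
go(.4318,-.1348,.029,-39.2)
```

```text
bank_1 0.8 3234 [ 0.4333 -0.1357] 51.6 [ 435.9 -133.1] [78.4 28.6] 50.9
t30.20 psi now -39.1 pos [ 0.4337 -0.1336  0.1432] turn [ 0.    -0.001  0.002] shift cm [-0.21 -0.07 11.42] w 5.97 f 0.0 j7 -0.66 [ 0.9  0.2 -0.2]
```

Request:
{"name": "carry_out", "arguments": {
  "claw": [6,6,6,6,6,6,6,6,6,6,4,1.5,1.5,1.5,1.5,1.5,1.5,1.5],
  "delta_pos": [
    [-0.2,0,2],
    [0,0,2],
    [0,0,2],
    [0,0,2],
    [0,0,1.2],
    [0,0,0.9],
    [0,0,0.6],
    [0,0,0.5],
    [0,0,0.2],
    [0,0,0],
    [0,0,0],
    [0,0,0],
    [0,0,0],
    [0,0,0],
    [0,0,0],
    [0,0,0],
    [0,0,0],
    [0,0,0]
  ],
  "angular": [
    [0,0,0],
    [0,0,0],
    [0,0,0],
    [0,0,0],
    [0,0,0],
    [0,0,0],
    [0,0,0],
    [0,0,0],
    [0,0,0],
    [0,0,0],
    [0,0,0],
    [0,0,0],
    [0,0,0],
    [0,0,0],
    [0,0,0],
    [0,0,0],
    [0,0,0],
    [0,0,0]
  ]
}}

```text
clock: 32.0
position: [0.4316, -0.1361, 0.0293]
ee_rot: [2.838, 1.347, 0.0]
force: [-0.1, -0.4, 3.8]
width: 0.284
gripper_force: 34.9
```

Run:
```python
from h import *
a=np.radians(97.5);L=np.array([np.cos(a),np.sin(a)])
print(np.array([.506,.366])+.042*L,np.array([.506,.366])-.042*L)
# bank B eye points (+x,+y) = tool +x? held by mask mean, mid ~5mm toward eye
t=np.array([.506,.366])+.038*L
go(*t,.14,7.5)
```

```text
[0.5005179  0.40764068] [0.5114821  0.32435932]
t32.00 psi now -39.2 pos [ 0.4316 -0.1361  0.0293] turn [ 0.     0.    -0.815] shift cm [ 52.61  13.93 -11.07] w 2.61 f 34.9 j7 -0.79 [-0.1 -0.4  3.8]
```

Request:
{"name": "carry_out", "arguments": {
  "claw": [1.5,1.5,1.5,1.5,1.5,1.5,1.5,1.5,1.5,1.5,1.5,1.5,1.5,1.5],
  "delta_pos": [
    [0,0,-1],
    [0,0,-2],
    [0,0,-2.5],
    [0,0,-2.5],
    [0,0,-2],
    [0,0,-1],
    [0,0,0],
    [0,0,0],
    [0,0,0],
    [0,0,0],
    [0,0,0],
    [0,0,0],
    [0,0,0],
    [0,0,0]
  ],
  "angular": [
    [0,0,0],
    [0,0,0],
    [0,0,0],
    [0,0,0],
    [0,0,0],
    [0,0,0],
    [0,0,-0.116],
    [0,0,-0.116],
    [0,0,-0.116],
    [0,0,-0.116],
    [0,0,-0.116],
    [0,0,-0.116],
    [0,0,-0.119],
    [0,0,0]
  ]
}}

```text
clock: 33.4
position: [0.4309, -0.136, 0.1388]
ee_rot: [-2.068, -2.363, 0.001]
force: [0.3, -0.7, -1.7]
width: 0.281
gripper_force: 34.9
```

Request:
{"name": "carry_out", "arguments": {
  "claw": [1.5,1.5,1.5,1.5,1.5,1.5,1.5,1.5,1.5,1.5,1.5,1.5,1.5,1.5,1.5,1.5,1.5,1.5,1.5,1.5],
  "delta_pos": [
    [1,0.3,0],
    [2,0.5,0],
    [3,0.8,0],
    [3.5,0.9,0],
    [3.5,0.9,0],
    [3.5,0.9,0],
    [3.5,0.9,0],
    [3.5,0.9,0],
    [3.5,0.9,0],
    [3.5,0.9,0],
    [3.5,0.9,0],
    [3.5,0.9,0],
    [3.5,0.9,0],
    [3.5,1,0],
    [3,1,0],
    [2,0.6,0],
    [1.5,0.4,0],
    [1,0.2,0],
    [0.6,0.1,0],
    [0,0,0]
  ],
  "angular": [
    [0,0,0],
    [0,0,0],
    [0,0,0],
    [0,0,0],
    [0,0,0],
    [0,0,0],
    [0,0,0],
    [0,0,0],
    [0,0,0],
    [0,0,0],
    [0,0,0],
    [0,0,0],
    [0,0,0],
    [0,0,0],
    [0,0,0],
    [0,0,0],
    [0,0,0],
    [0,0,0],
    [0,0,0],
    [0,0,0]
  ]
}}

```text
clock: 35.4
position: [0.5004, 0.4038, 0.1391]
ee_rot: [-2.072, -2.362, 0.0]
force: [0.9, -0.2, -3.2]
width: 0.28
gripper_force: 34.9
```

Run:
```python
from lk import *
a=np.radians(97.5);L=np.array([np.cos(a),np.sin(a)])
t=np.array([.506,.366])+.038*L
p=look("oblong_dish",.045);save(p,"w7.png")
go(*t,.0358,7.5)
```

```text
oblong_dish 0.7 16442 [0.4993 0.4248] -171.8 [504.6 383.7] [120.2 156.4] 7.5
t35.50 psi now 7.4 pos [0.5009 0.4026 0.1392] turn [-0.     0.001 -0.001] shift cm [ 0.11  0.03 10.34] w 2.56 f 34.9 j7 -0.95 [-0.3 -0.2 -2.6]
```

View pics/w7.png

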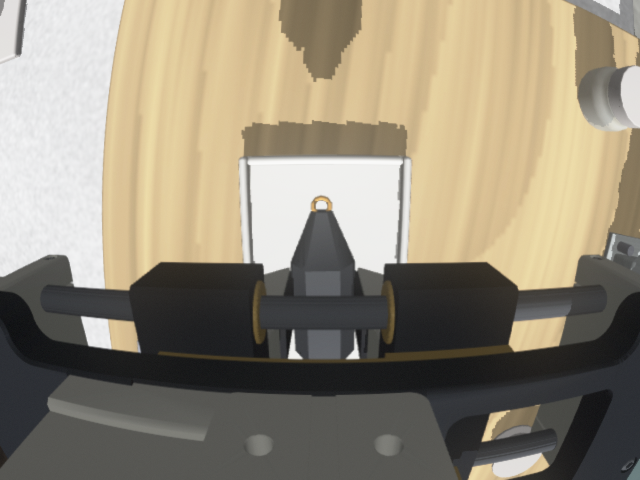

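The bank is held level and centred between the dish walls (243–410 px), with its eye at (321,203). Lowering.

Request:
{"name": "carry_out", "arguments": {
  "claw": [1.5,1.5,1.5,1.5,1.5,1.5,1.5,1.5,1.5,1.5,1.5,1.5,1.5,1.5,3,3.6,4.2,4.2,4.2,4.2],
  "delta_pos": [
    [0.1,0.1,1],
    [0,0,1.5],
    [0,0,2],
    [0,0,1.5],
    [0,0,1.2],
    [0,0,0.8],
    [0,0,0.6],
    [0,0,0.5],
    [0,0,0.4],
    [0,0,0.3],
    [0,0,0.3],
    [0,0,0.2],
    [0,0,0],
    [0,0,0],
    [0,0,0],
    [0,0,0],
    [0,0,0],
    [0,0,0],
    [0,0,0],
    [0,0,0]
  ],
  "angular": [
    [0,0,0],
    [0,0,0],
    [0,0,0],
    [0,0,0],
    [0,0,0],
    [0,0,0],
    [0,0,0],
    [0,0,0],
    [0,0,0],
    [0,0,0],
    [0,0,0],
    [0,0,0],
    [0,0,0],
    [0,0,0],
    [0,0,0],
    [0,0,0],
    [0,0,0],
    [0,0,0],
    [0,0,0],
    [0,0,0]
  ]
}}

```text
clock: 37.5
position: [0.5016, 0.4047, 0.0363]
ee_rot: [2.071, 2.362, 0.0]
force: [-0.2, 0.7, -0.3]
width: 0.457
gripper_force: 0.0
```

Request:
{"name": "carry_out", "arguments": {
  "claw": [4.2,4.2,4.2,4.2,4.2,6,6],
  "delta_pos": [
    [0,0,-1],
    [0,0,-2],
    [0,0,-2],
    [0,0,-2],
    [0,0,-3],
    [0,0,-1],
    [0,0,0]
  ],
  "angular": [
    [0,0,0],
    [0,0,0],
    [0,0,0],
    [0,0,0],
    [0,0,0],
    [0,0,0],
    [0,0,0]
  ]
}}

```text
clock: 38.2
position: [0.5022, 0.4057, 0.1484]
ee_rot: [2.071, 2.362, 0.006]
force: [0.8, -0.6, -0.3]
width: 0.584
gripper_force: 0.0
```

Run:
```python
from lk import *
p=look("bank_1",.043);save(p,"w8.png")
go(.4363,.124,.15,17.2)
```

```text
bank_1 0.69 3241 [0.5023 0.4061] 98.6 [501.8 409.5] [27.6 78.7] 8.2
t38.30 psi now 7.5 pos [0.5014 0.4043 0.1456] turn [-0.     0.001 -0.169] shift cm [-24.85 -14.5   -0.44] w 5.86 f 0.0 j7 -0.95 [ 0.5 -0.  -0.3]
```

View pics/w8.png

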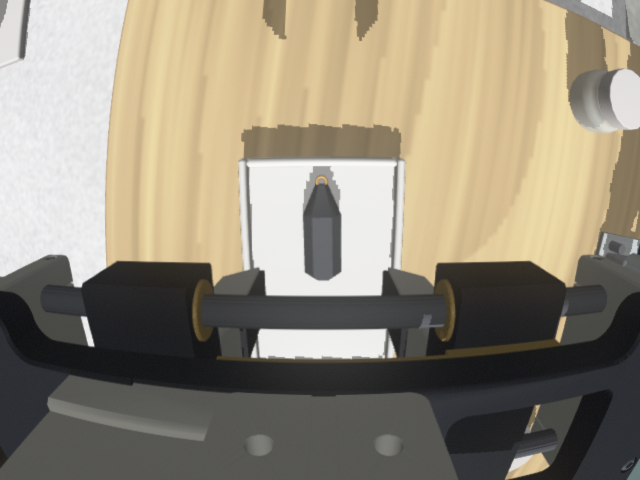

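The first bank is flat in the far half of the dish at (322,230). Now the last one.

Request:
{"name": "carry_out", "arguments": {
  "claw": [6,6,6,6,6,6,6,6,6,6,6,6,6,6],
  "delta_pos": [
    [0,0,0],
    [0,0,0],
    [-1,-0.5,0],
    [-2,-1.2,0],
    [-3,-1.8,0],
    [-3.5,-2,0],
    [-3.5,-2,0],
    [-3.5,-2,0],
    [-3,-1.8,0],
    [-2.5,-1.5,0],
    [-2,-1.2,0],
    [-0.9,-0.5,0],
    [0,0,0],
    [0,0,0]
  ],
  "angular": [
    [0,0,-0.085],
    [0,0,-0.085],
    [0,0,0],
    [0,0,0],
    [0,0,0],
    [0,0,0],
    [0,0,0],
    [0,0,0],
    [0,0,0],
    [0,0,0],
    [0,0,0],
    [0,0,0],
    [0,0,0],
    [0,0,0]
  ]
}}

```text
clock: 39.7
position: [0.437, 0.1247, 0.1462]
ee_rot: [-1.864, -2.528, -0.001]
force: [-0.5, -0.3, 0.5]
width: 0.654
gripper_force: 0.0
```

Run:
```python
from lk import *
look("bank_1",.037)
go(.4363,.124,.029,17.2)
```

```text
bank_1 0.81 3082 [0.437  0.1229] 107.6 [438.4 117.5] [27.7 76.6] 17.8
t39.80 psi now 17.3 pos [0.4371 0.1253 0.1463] turn [ 0.001 -0.001  0.002] shift cm [-0.1  -0.11 11.73] w 6.00 f 0.0 j7 -0.40 [0.4 0.4 0.2]
```

Request:
{"name": "carry_out", "arguments": {
  "claw": [6,6,6,6,6,6,6,6,6,6,4,1.5,1.5,1.5,1.5,1.5,1.5,1.5],
  "delta_pos": [
    [-0.1,0,2],
    [0,0,2],
    [0,0,2],
    [0,0,2],
    [0,0,1.4],
    [0,0,1],
    [0,0,0.6],
    [0,0,0.5],
    [0,0,0.2],
    [0,0,0],
    [0,0,0],
    [0,0,0],
    [0,0,0],
    [0,0,0],
    [0,0,0],
    [0,0,0],
    [0,0,0],
    [0,0,0]
  ],
  "angular": [
    [0,0,0],
    [0,0,0],
    [0,0,0],
    [0,0,0],
    [0,0,0],
    [0,0,0],
    [0,0,0],
    [0,0,0],
    [0,0,0],
    [0,0,0],
    [0,0,0],
    [0,0,0],
    [0,0,0],
    [0,0,0],
    [0,0,0],
    [0,0,0],
    [0,0,0],
    [0,0,0]
  ]
}}

```text
clock: 41.6
position: [0.4372, 0.1229, 0.0293]
ee_rot: [1.863, 2.529, -0.0]
force: [-0.5, -0.4, 3.5]
width: 0.282
gripper_force: 35.0
```

Run:
```python
from h import *
a=np.radians(97.5);L=np.array([np.cos(a),np.sin(a)])
# eye points to -y: mid is ~5 mm toward -L of the grasp
t=np.array([.506,.366])-.038*L;print(t)
go(*t,.14,7.5)
```

```text
[0.51096   0.3283251]
t41.60 psi now 17.2 pos [0.4372 0.1229 0.0293] turn [0.   0.   0.17] shift cm [ 19.4   10.   -11.07] w 2.59 f 35.0 j7 -0.59 [-0.5 -0.4  3.5]
```

Request:
{"name": "carry_out", "arguments": {
  "claw": [1.5,1.5,1.5,1.5,1.5,1.5,1.5,1.5,1.5,1.5,1.5,1.5,1.5,1.5,1.5,1.5,1.5,1.5,1.5],
  "delta_pos": [
    [0,0,-1],
    [0,0,-2],
    [0,0,-2.5],
    [0,0,-2.5],
    [0,0,-2],
    [0,0,-1],
    [0,0,0],
    [0,0,0],
    [1,0.5,0],
    [2,1,0],
    [3,1.5,0],
    [3,1.5,0],
    [3,1.5,0],
    [3,1.5,0],
    [2,1.1,0],
    [1.4,0.8,0],
    [1,0.6,0],
    [0,0,0],
    [0,0,0]
  ],
  "angular": [
    [0,0,0],
    [0,0,0],
    [0,0,0],
    [0,0,0],
    [0,0,0],
    [0,0,0],
    [0,0,0.085],
    [0,0,0.085],
    [0,0,0],
    [0,0,0],
    [0,0,0],
    [0,0,0],
    [0,0,0],
    [0,0,0],
    [0,0,0],
    [0,0,0],
    [0,0,0],
    [0,0,0],
    [0,0,0]
  ]
}}

```text
clock: 43.5
position: [0.5106, 0.3279, 0.1388]
ee_rot: [-2.07, -2.363, 0.002]
force: [-0.2, -0.6, -1.9]
width: 0.284
gripper_force: 35.0
```

Run:
```python
from h import *
go(.511,.3283,.0358,7.5)
p=get("wrist");save(p,"w9.png")
```

```text
t43.50 psi now 7.5 pos [0.5106 0.3279 0.1388] turn [-0.001  0.001  0.001] shift cm [ 0.03  0.04 10.3 ] w 2.60 f 35.0 j7 -0.86 [-0.2 -0.6 -1.9]
```

View pics/w9.png

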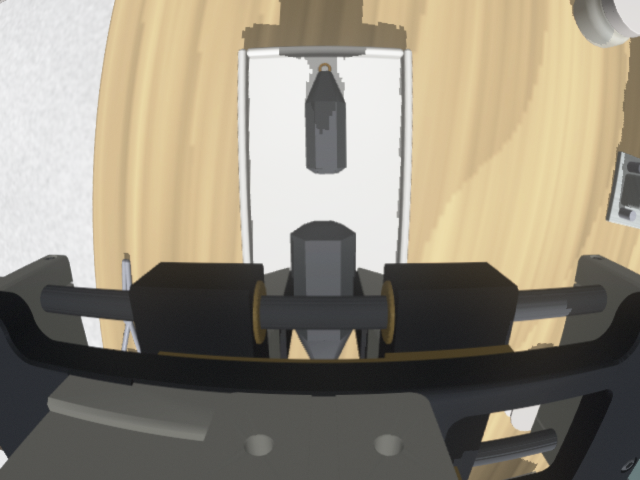

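The held bank at (323,265) is clear of the placed one (325,120) and between the walls. Lowering.

Request:
{"name": "carry_out", "arguments": {
  "claw": [1.5,1.5,1.5,1.5,1.5,1.5,1.5,1.5,1.5,1.5,1.5,1.5,1.5,1.5,3,3.6,4.2,4.2,4.2,4.2],
  "delta_pos": [
    [0,0.1,1],
    [0,0,1.5],
    [0,0,2],
    [0,0,1.5],
    [0,0,1.2],
    [0,0,0.8],
    [0,0,0.6],
    [0,0,0.5],
    [0,0,0.4],
    [0,0,0.3],
    [0,0,0.3],
    [0,0,0.15],
    [0,0,0],
    [0,0,0],
    [0,0,0],
    [0,0,0],
    [0,0,0],
    [0,0,0],
    [0,0,0],
    [0,0,0]
  ],
  "angular": [
    [0,0,0],
    [0,0,0],
    [0,0,0],
    [0,0,0],
    [0,0,0],
    [0,0,0],
    [0,0,0],
    [0,0,0],
    [0,0,0],
    [0,0,0],
    [0,0,0],
    [0,0,0],
    [0,0,0],
    [0,0,0],
    [0,0,0],
    [0,0,0],
    [0,0,0],
    [0,0,0],
    [0,0,0],
    [0,0,0]
  ]
}}

```text
clock: 45.55
position: [0.512, 0.3285, 0.0368]
ee_rot: [2.071, 2.362, 0.0]
force: [-0.4, 0.3, 0.1]
width: 0.455
gripper_force: 0.0
```

Request:
{"name": "carry_out", "arguments": {
  "claw": [4.2,4.2,4.2,4.2,4.2,4.2,4.2,4.2,4.2,4.2,4.2,4.2,4.2,4.2,4.2],
  "delta_pos": [
    [0,0,-1],
    [0,0,-2],
    [0,0,-2],
    [0,0,-2],
    [0,0,-3],
    [0,0,-3],
    [0,0,-3],
    [0,0,-2],
    [-3,0,0],
    [-4,0,0],
    [-4,0,0],
    [-4,0,0],
    [-4,0,0],
    [-2,0,0],
    [0,0,0]
  ],
  "angular": [
    [0,0,0],
    [0,0,0],
    [0,0,0],
    [0,0,0],
    [0,0,0],
    [0,0,0],
    [0,0,0],
    [0,0,0],
    [0,0,0],
    [0,0,0],
    [0,0,0],
    [0,0,0],
    [0,0,0],
    [0,0,0],
    [0,0,0]
  ]
}}

```text
clock: 47.05
position: [0.54, 0.1161, 0.2171]
ee_rot: [2.077, 2.355, -0.002]
force: [0.3, -0.2, -0.6]
width: 0.457
gripper_force: 0.0
```

Run:
```python
from h import *
P={}
for n in("top","side"):
    q=arm.get_image(n);p=P[n]=dict(q,fish=False);save(p,n+"9.png")
    for l,z in(("coin_1",.036),("bank_1",.043),("jig",.034),("reel",.031),("forceps",.031)):
        for d in arm.place_of(l,q)[:2]: print(n,l,round(d["conf"],2),px(d["centre"]).round(1),onz(p,px(d["centre"]),z).round(4))
```

```text
top coin_1 0.76 [497.8 261.6] [ 0.5111 -0.3322  0.036 ]
top coin_1 0.62 [525.2 276. ] [ 0.4818 -0.3839  0.036 ]
top bank_1 0.87 [109.3 276.1] [0.504  0.4135 0.043 ]
top jig 0.58 [325.4 227.4] [ 5.868e-01 -3.000e-04  3.400e-02]
top reel 0.66 [413.9 150.2] [ 0.7354 -0.1792  0.031 ]
side coin_1 0.5 [402.9 173.5] [ 0.4805 -0.3794  0.036 ]
side coin_1 0.46 [385.8 178.1] [ 0.5162 -0.3385  0.036 ]
side bank_1 0.79 [266.9 368.3] [0.5073 0.334  0.043 ]
side bank_1 0.77 [247.4 404.1] [0.5024 0.4051 0.043 ]
side jig 0.49 [306.5 246. ] [0.5903 0.0054 0.034 ]
side reel 0.6 [284.6 193.7] [ 0.7375 -0.1699  0.031 ]
side reel 0.25 [391.5 180.3] [ 0.5007 -0.3416  0.031 ]
side forceps 0.62 [380.4 352.6] [0.3453 0.2174 0.031 ]
```

View pics/side9.png

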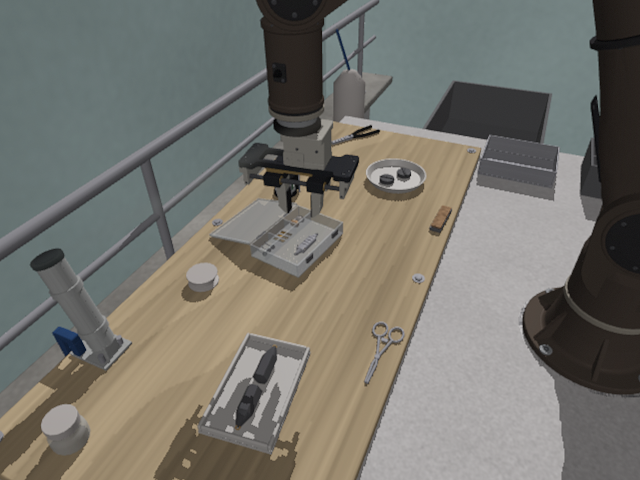

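View pics/top9.png

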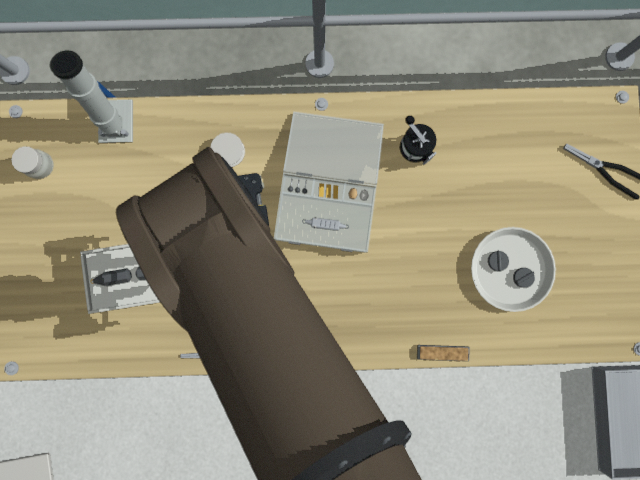

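Side view: both banks are flat in the oblong dish at (266,366) and (247,404), the coins are in the round dish at (387,179) and (403,173), and the jig is in the compartment at (306,244). The forceps at (380,350) and the reel are unmoved, and the arm is clear. Top view agrees. Handing in.

```bash
python3 -c "
from cell import arm
print(arm.sign_off())"
```

```text
the job is handed in; nothing more can be done
None
```

I handed the job in at about 47 s on the robot's clock: both coins are in the round dish, both banks in the oblong dish and the jig in the box's long compartment, all flat and apart in the last pictures, with the reel and forceps where they lay; the hand-in returned no verdict.

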